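# Start a crossed canister lid, screw it home and seal its vent

### The arm

A 6-joint arm with a two-finger parallel gripper is mounted at the origin on a cart in front of the work surface, level with it; the furniture and walls round the work are solid. World frame = base frame: x ahead of the robot, y to its left, z up, the work surface at z = 0. Lengths are in m, angles in rad, forces in N, time in s.
With the tool pointing down it reaches from about 0.35 to 1 m from the base axis. Payload 7.1 kg.
Tool frame: the origin (TCP) lies midway between the tips of the shut fingers; the grasp point (between the pads) lies r.grasp_offset behind it (r.grasp_offset is the distance from the TCP to the grasp point, in m); z points along the fingers, y is the line along which they close (so a half turn about z gives the same grasp; the last joint's range is limited). The gripper opens to 85 mm and grips with 20 to 120 N. Pads are 22 mm wide; open, the fingers measure 114 mm over their backs; the gripper's body (76 mm by 85 mm) begins 54 mm behind the grasp point. The pads swing forward as they close: fully open they stand 13 mm farther back than shut.
Start: joints at [-1.311, 0.423, 1.63, -0, 1.089, -0.019], TCP at [0.172, -0.601, 0.231] pointing down, gripper open.
Joint ranges: [-3, 3], [-0.9, 2.11], [0.09, 2.58], [-1.31, 4.45], [0.11, 2.69], [-2.54, 2.54]. Speed limits (rad/s): [2.39, 2.39, 3.01, 3.14, 3.14, 3.14].

### API

Orientations are given as a rotation vector (axis times angle).
In Python, from cell import r gives the robot as it stands. The module is installed in compiled form; this text tells all that it offers.
- The arm moves only by the tool jog_arm, never from a script. Its argument "targets" is text: rows parted by semicolons, each of 5 numbers parted by spaces: the opening, from -1 (shut) to 1 (fully open), then the shift along the tool's x, y, z in m, then the turn about the tool's z in degrees. In form: fingers dx dy dz turn; .... A call has 1 to 12 rows; each row shifts and turns the commanded pose from where the row before left it, along the tool's axes as they then stand; what a row does not reach is not made up. A row lasts 1/12 s, in which the tool goes at most 41.7 mm and 7.16 degrees, less where a joint would pass 70% of its speed; a pose out of reach is approached as far as the arm can. A call is refused whole if a number of a shift passes 0.0417 or a number of a turn 7.16, either way. A call with a gripper value outside its range is refused whole. The fingers move at their own pace and stop on an object; "squeeze" is the grip in N (left out, the last holds). Time passes only in rows, so rows that do not move let the fingers close. It gives the time, the measured TCP pose, the force, the opening and the grip force at its end, in the units of the state.
- r.read_state(): the state, without advancing time (a new reading comes with each control period).
- r.get_image(name): name is "scene" or "top"; returns the picture (400x640x3 uint8, red, green, blue); there is no depth.
- r.calibration(name): a dict with "intrinsics" (3x3 intrinsics, pixels), "D" ([k1, k2, p1, p2, k3] as OpenCV has them; the pictures are not rectified), "R" (3x3) and "t" (3): a world point X has camera coordinates R X + t. Camera axes: x right, y down, z forward; pixel columns grow to the right and rows downward; lengths in m; the calibration is good to about 2 mm. A picture is of the moment at which its call begins. calibration takes no time and is no camera call.
- r.sign_off(): hands the job in; it is judged then, once.
The state is a dict: "time_s": time; "joint_pos": joint angles; "joint_vel": joint speeds; "effort": joint torques, N m; "tool_pos": TCP position; "ee_rot": TCP orientation; "force": force on the tool from outside, world axes, zero at the start; "moment": the same for the moment, N m; "gripper_width": finger opening in m; "grip_force": force on a finger pad.
Only numpy, scipy, OpenCV 4.12 (cv2) and the standard library are available. Lean on these libraries where they do the work, as an engineer would, in place of code of your own. Each camera call takes 0.05 s, during which the arm holds its last target. There are 200 camera calls.

### The job

The lid of the storage canister was put down with its lugs lying on top of the thread, so it sits too high and will not screw on. Without lifting it off, turn it backwards (anticlockwise seen from above) until it drops into the thread, then screw it down clockwise as far as it goes and let go of it, and last press the orange vent plug in its middle fully down. Do not tip the canister or shift it far, and leave the mug, spice jar, orange and shot glass where they are.

Things in the scene. Friction and masses are not known exactly. Their poses are not given: they have to be found in the camera images.
- canister: cream storage canister, 124 mm wide, body 66 mm high, 90 mm neck above it, about 1.8 kg, loose, held only by its weight. Origin: centre of its underside; z up. Its neck has three equal lug threads 120 degrees apart; from the start pose a lid turned clockwise is stopped by ribs. Against a stop the whole canister begins to turn on the worktop at about 0.3 N m, which does no harm
- mouth (a point): centre of the canister's mouth, in the plane of its edge, 86 mm above its underside. A white soft seal round the mouth pushes the lid up (about 1.2 N per mm) until the thread holds it down
- lid: dark grey screw lid, 109 mm wide (too wide to grasp), loose, 0.1 kg. Origin: on the axis, in the plane of the skirt's lower edge; z up; x along the two wings. Its origin stands 78 mm above the canister's at the start (lugs on the thread), 71 mm once dropped in (after 15 to 70 degrees anticlockwise; about 20 degrees further is a stop), 68 mm screwed home (70 to 95 degrees clockwise, to a stop)
- lid_top (a point): centre of the lid's flat top panel, 22.6 mm above the lid's origin. Two upright light grey wings stand on it, to 18.5 mm above it: push both sideways with two parted fingertips set down between them. Screwing home takes about 0.15 N m; home, the lid stays down by itself
- wing_a (a point): middle of the top of the wing on the lid's +x side, 39 mm from the axis; each wing is 22 mm long (28 to 50 mm from the axis, along the lid's x), 12 mm thick (y)
- wing_b (a point): middle of the top of the wing on the lid's -x side, 39 mm from the axis
- vent_top (a point): centre of the top of the orange vent plug in the middle of the lid: a 24 mm wide button that stands 7 mm above the lid's panel when up and 2 mm when fully pressed, level with the low collar round it
- vent (a joint): travel of the vent plug (m): 0 up (open), 0.005 fully pressed (sealed). A stiff push of about 4 to 6 N moves it, it stays where it is left
- mug: white mug, 92 mm wide and 95 mm high with a handle, bystander. Origin: centre of its underside
- paprika_jar: small spice jar with white cap, 47 mm wide and 98 mm high, bystander. Origin: centre of its underside
- orange: an orange, 82 mm, bystander. Origin: at its underside
- shot_glass: small clear glass, 49 mm wide and 62 mm high, bystander. Origin: centre of its underside

How it is judged:
By the outcome, as a careful person would: the job done as asked, in the order asked, and still so for the second after the job is handed in, with the robot touching nothing.
It also fails if it takes over 67 s, if anything falls off the work surface, if the arm or the gripper's body presses on something with over 40 N, if the wrist force passes 120 N, or if a joint passes its speed limit or range.

## Working session

There is one attempt and no reset: what is moved stays moved. The work goes in short steps, Python scripts to look and compute and a tool call to move; the robot and the scene stay as the last step left them, time stands still between calls to the robot, and variables do not carry over. Pictures are saved under pics/ and viewed, at most 10 in all, crops included, and the job is handed in when it is done.

Besides the shell and the picture viewer there is one more tool, called after "Emit:" as name(argument=value, ...) on one line, values as JSON. jog_arm: Moves the arm, as the interface text tells. Its arguments: {"type":"object","properties":{"targets":{"type":"string"},"squeeze":{"type":"number"}},"required":["targets"]}

```bash
mkdir -p pics
python3 - <<'E'
from cell import r
import cv2
for n in("scene","top"):
    cv2.imwrite(f"pics/{n}0.png",cv2.cvtColor(r.get_image(n),cv2.COLOR_RGB2BGR))
    c=r.calibration(n);print(n,c)
s=r.read_state();print(s,r.grasp_offset)
E
```

```text
scene {'intrinsics': array([[510.2229209 ,   0.        , 319.84962157],
       [  0.        , 510.2229209 , 198.97841193],
       [  0.        ,   0.        ,   1.        ]]), 'D': array([-0.0444987,  0.       ,  0.       ,  0.       ,  0.       ]), 'R': array([[-9.04902828e-01, -4.25617410e-01, -8.32096688e-04],
       [-3.25568796e-01,  6.93446635e-01, -6.42757126e-01],
       [ 2.74145638e-01, -5.81361836e-01, -7.66069569e-01]]), 't': array([0.41540262, 0.40922756, 1.17208319])}
top {'intrinsics': array([[429.56360193,   0.        , 324.82350832],
       [  0.        , 429.56360193, 204.81362317],
       [  0.        ,   0.        ,   1.        ]]), 'D': array([-0.01225271,  0.        ,  0.        ,  0.        ,  0.        ]), 'R': array([[ 0.01035618, -0.9999391 , -0.00381372],
       [-0.98373517, -0.00950423, -0.17937332],
       [ 0.17932615,  0.00560931, -0.98377369]]), 't': array([-0.21757709,  0.55690993,  1.10141776])}
{'time_s': 0.1, 'joint_pos': array([-1.31099295e+00,  4.23756855e-01,  1.63060352e+00,  2.81823277e-05,
        1.08859775e+00, -1.89520886e-02]), 'joint_vel': array([ 0.0004758 , -0.00123811, -0.00319848,  0.00011297,  0.00105017,
        0.00132325]), 'effort': array([ 1.05864283e-04, -5.58423936e+01, -2.82443637e+01, -1.61870918e-05,
        2.98979539e-03, -2.91793197e-05]), 'tool_pos': array([ 0.17191017, -0.60038585,  0.2306321 ]), 'ee_rot': array([-3.10978493e+00, -4.36242663e-01,  2.18657211e-04]), 'force': array([-0.01810223,  0.86282679, -0.11737205]), 'moment': array([ 0.06366474, -0.00779145,  0.04227124]), 'grip_force': 0.0, 'gripper_width': 0.08552671151194374} 0.0187
```

View pics/scene0.png

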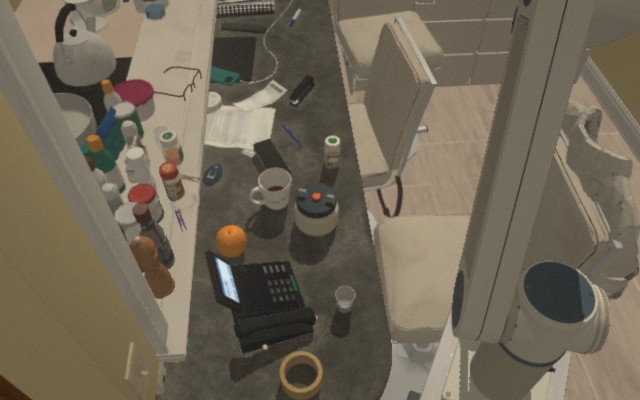

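View pics/top0.png

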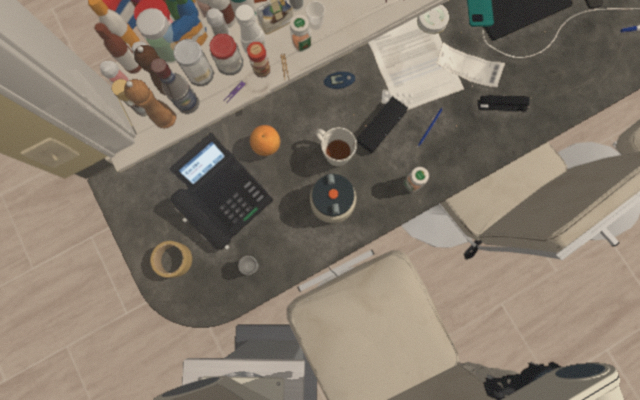

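The scene picture shows the canister at about (316,208) with its orange plug at (316,197). The top view has it at (333,198) with the plug at (333,194). The mug is right beside it at (338,147), and the paprika jar is at (417,179). I'll zoom in on both.

```bash
cat > h.py <<'E'
from cell import r
import cv2, numpy as np
def ray(n,uv):
    c=r.calibration(n);p=cv2.undistortPoints(np.array([[uv]],float),c["intrinsics"],c["D"])[0,0]
    R,t=c["R"],c["t"];return -R.T@t, R.T@np.array([p[0],p[1],1.])
def onz(n,uv,z):
    o,d=ray(n,uv);return o+d*(z-o[2])/d[2]
def tri(uvs,uvt):
    A=[];b=[]
    for n,uv in(("scene",uvs),("top",uvt)):
        o,d=ray(n,uv);d=d/np.linalg.norm(d);P=np.eye(3)-np.outer(d,d);A.append(P);b.append(P@o)
    return np.linalg.lstsq(np.vstack(A),np.hstack(b),rcond=None)[0]
def proj(n,X):
    c=r.calibration(n);return cv2.projectPoints(np.array(X,float).reshape(-1,1,3),cv2.Rodrigues(c["R"])[0],c["t"],c["intrinsics"],c["D"])[0][:,0]
E
python3 - <<'E'
import cv2,numpy as np
a=cv2.imread("pics/scene0.png")[165:240,280:355];b=cv2.imread("pics/top0.png")[160:235,296:371]
for n,im,x0,y0 in(("s",a,280,165),("t",b,296,160)):
    h=cv2.cvtColor(im,cv2.COLOR_BGR2HSV);m=((h[...,0]<14)&(h[...,1]>150)&(h[...,2]>120))
    ys,xs=np.nonzero(m);print(n,xs.mean()+x0,ys.mean()+y0,len(xs))
cv2.imwrite("pics/z0.png",np.hstack([cv2.resize(x,(400,600)if 0 else(400,400),interpolation=cv2.INTER_CUBIC) for x in(a,b)]))
E
```

```text
s 315.82978723404256 195.87234042553192 47
t 332.86764705882354 193.41176470588235 68
```

View pics/z0.png

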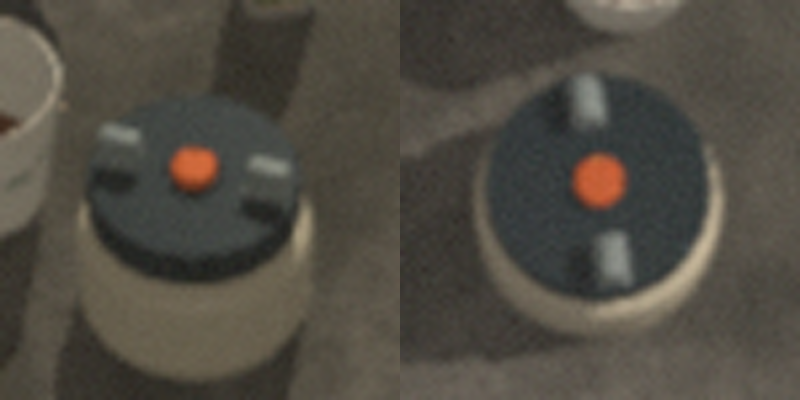

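Left crop (scene): the wing tops are at about (302.5,190) and (330.6,195.6). Right crop (top): the wing tops are at about (332.0,178.4) and (336.5,208.4), so the wings lie roughly along world x.

Run:
```python
from h import *
v=tri((315.8,195.9),(332.9,193.4));print("vent",v,onz("scene",(315.8,195.9),.1071),onz("top",(332.9,193.4),.1071))
for n,p,q in(("top",(332,178.4),(336.5,208.4)),("scene",(302.5,190),(330.6,195.6))):
    a=onz(n,p,.119);b=onz(n,q,.119);d=a-b;print(n,a,b,(a+b)/2,np.linalg.norm(d),np.degrees(np.arctan2(d[1],d[0])))
print("mug",onz("top",(338,147),.095),"jar",onz("top",(419,173),.098),"orange",onz("top",(265,140),.041),"glass",onz("top",(248,264),.06))
s=r.read_state();print(cv2.Rodrigues(s["ee_rot"])[0].round(4))
```

```text
vent [ 0.57971849 -0.2325429   0.10482572] [ 0.57963023 -0.23076566  0.1071    ] [ 0.57850726 -0.23266228  0.1071    ]
top [ 0.61498487 -0.22994282  0.119     ] [ 0.53759485 -0.24181892  0.119     ] [ 0.57628986 -0.23588087  0.119     ] 0.07829596080503809 8.72441885153674
scene [ 0.61681115 -0.22529199  0.119     ] [ 0.53973742 -0.2394949   0.119     ] [ 0.57827428 -0.23239344  0.119     ] 0.07837143813110523 10.441151934444246
mug [ 0.70624238 -0.24540935  0.095     ] jar [ 0.63677878 -0.45635427  0.098     ] orange [ 0.7422831  -0.04368667  0.041     ] glass [ 0.39920493 -0.01433733  0.06      ]
[[ 9.614e-01  2.751e-01 -3.000e-04]
 [ 2.751e-01 -9.614e-01  1.300e-03]
 [ 1.000e-04 -1.400e-03 -1.000e+00]]
```

Emit:
jog_arm(targets="0.31 0.035 -0.017 0 0;0.31 0.035 -0.017 0 0;0.31 0.035 -0.017 0 0;0.31 0.035 -0.017 0 0;0.31 0.035 -0.017 0 0;0.31 0.035 -0.017 0 0;0.31 0.035 -0.017 0 0;0.31 0.035 -0.017 0 0;0.31 0.035 -0.017 0 0;0.31 0.035 -0.017 0 0;0.31 0.035 -0.017 0 0;0.31 0.035 -0.017 0 0", squeeze=20)

```text
time_s: 1.1
tool_pos: [0.5207, -0.2875, 0.2311]
ee_rot: [-3.111, -0.437, 0.001]
force: [-0.1, -0.7, 1.1]
gripper_width: 0.0558
grip_force: 0.0
```

Emit:
jog_arm(targets="0.31 0.035 -0.017 0 0;0.31 0.035 -0.02 0 0;0.31 0 0 0 -6;0.31 0 0 0 -6;0.31 0 0 0 -6;0.31 0 0 0 -6;0.31 0 0 0 0;0.31 0 0 0 0")

```text
time_s: 1.77
tool_pos: [0.5766, -0.2342, 0.231]
ee_rot: [-2.954, -1.069, 0.001]
force: [0.7, -0.6, -0.4]
gripper_width: 0.0557
grip_force: 0.0
```

```bash
cat >> h.py <<'E'
def go(x,y):
    s=r.read_state();R=cv2.Rodrigues(s["ee_rot"])[0];p=s["tool_pos"]
    d=R.T@(np.array([x,y,p[2]])-p)
    print("t",round(s["time_s"],2),"tcp",p.round(4),"line deg",np.degrees(np.arctan2(R[1,1],R[0,1])).round(1),"w",round(s["gripper_width"],4),"F",s["force"].round(1),"Mz",s["moment"].round(3),"tool d mm",(d*1e3).round(1),"j6",s["joint_pos"][5].round(2), "tilt",R[:,2].round(4))
E
python3 -c "
from h import *
go(.579,-.232)"
```

```text
t 1.77 tcp [ 0.5766 -0.2342  0.231 ] line deg -50.2 w 0.0557 F [ 0.7 -0.6 -0.4] Mz [0.034 0.004 0.001] tool d mm [ 3.2 -0.1 -0. ] j6 0.47 tilt [-6.e-04  3.e-04 -1.e+00]
```

Emit:
jog_arm(targets="0.31 0.003 0 0.03 0;0.31 0 0 0.03 0;0.31 0 0 0.03 0;0.31 0 0 0.01 0;0.31 0 0 0.01 0;0.31 0 0 0 0")

```text
time_s: 2.27
tool_pos: [0.5783, -0.2322, 0.1199]
ee_rot: [-2.952, -1.071, 0.003]
force: [-0.5, -1.0, 0.6]
gripper_width: 0.0558
grip_force: 0.0
```

```bash
cat >> h.py <<'E'
def look(name):
    o=[]
    for n,(x,y) in(("scene",(260,140)),("top",(282,145))):
        im=cv2.cvtColor(r.get_image(n),cv2.COLOR_RGB2BGR)[y:y+100,x:x+100]
        o.append(cv2.resize(im,(400,400),interpolation=cv2.INTER_CUBIC))
    cv2.imwrite(f"pics/{name}.png",np.hstack(o))
E
python3 -c "
from h import *
go(.579,-.232);look('a1')"
```

```text
t 2.27 tcp [ 0.5783 -0.2322  0.1199] line deg -50.1 w 0.0558 F [-0.5 -1.   0.6] Mz [ 0.042  0.027 -0.001] tool d mm [ 0.6  0.3 -0. ] j6 0.47 tilt [-0.0023  0.001  -1.    ]
```

View pics/a1.png

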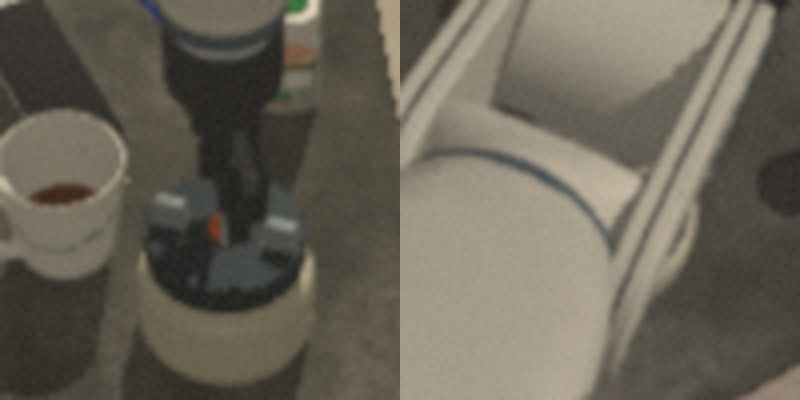

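In the scene crop, the fingers hang between the wings, which are at (170,205) and (280,230). The plug is visible at (215,228), and the arm blocks the top view. I'll lower in small steps until I feel the panel.

Emit:
jog_arm(targets="0.31 0 0 0.005 0;0.31 0 0 0.005 0;0.31 0 0 0.004 0;0.31 0 0 0 0")

```text
time_s: 2.7
tool_pos: [0.5787, -0.2322, 0.1069]
ee_rot: [-2.952, -1.074, 0.001]
force: [-1.2, 0.6, -0.4]
gripper_width: 0.0558
grip_force: 0.0
```

Emit:
jog_arm(targets="0.31 0 0 0.002 0;0.31 0 0 0.002 0;0.31 0 0 0 0")

```text
time_s: 2.95
tool_pos: [0.5789, -0.2323, 0.103]
ee_rot: [-2.952, -1.074, 0.0]
force: [-0.4, 0.3, -0.1]
gripper_width: 0.0558
grip_force: 0.0
```

Emit:
jog_arm(targets="0.31 0 0 0.002 0;0.31 0 0 0.002 0;0.31 0 0 0 0")

```text
time_s: 3.2
tool_pos: [0.5788, -0.2323, 0.0989]
ee_rot: [-2.952, -1.074, 0.001]
force: [1.0, 0.5, -0.1]
gripper_width: 0.0557
grip_force: 0.0
```

Emit:
jog_arm(targets="0.31 0 0 0.002 0;0.31 0 0 0 0")

```text
time_s: 3.37
tool_pos: [0.5789, -0.2323, 0.097]
ee_rot: [-2.952, -1.074, 0.001]
force: [-0.2, 0.1, 0.5]
gripper_width: 0.0556
grip_force: 0.0
```

Emit:
jog_arm(targets="0.31 0 0 0.001 0;0.31 0 0 0.001 0;0.31 0 0 0 0")

```text
time_s: 3.62
tool_pos: [0.5792, -0.2324, 0.0963]
ee_rot: [2.952, 1.074, 0.0]
force: [-3.1, 1.4, 9.0]
gripper_width: 0.0558
grip_force: 4.4
```

Emit:
jog_arm(targets="0.31 0 0 0.001 0;0.31 0 0 0 0")

```text
time_s: 3.78
tool_pos: [0.5793, -0.2324, 0.0961]
ee_rot: [2.952, 1.074, 0.001]
force: [-5.2, 3.0, 16.0]
gripper_width: 0.0563
grip_force: 7.6
```

Emit:
jog_arm(targets="0.31 0 0 -0.0005 -5;0.31 0 0 0 -5;0.31 0 0 0 -5;0.31 0 0 0 -5;0.31 0 0 0 -4;0.31 0 0 0 -4;0.31 0 0 0 0")

```text
time_s: 4.37
tool_pos: [0.5805, -0.2328, 0.0964]
ee_rot: [2.599, 1.76, 0.003]
force: [-0.2, -0.8, 8.7]
gripper_width: 0.0559
grip_force: 4.8
```

```bash
python3 -c "
from h import *
go(.579,-.232)"
```

```text
t 4.37 tcp [ 0.5805 -0.2328  0.0964] line deg -21.8 w 0.0559 F [-0.2 -0.8  8.7] Mz [-0.113  0.196  0.154] tool d mm [ 0.2 -1.7 -0. ] j6 -0.02 tilt [ 0.003  -0.0012 -1.    ]
```

Emit:
jog_arm(targets="0.31 0 0 0 -4;0.31 0 0 0 -4;0.31 0 0 0 -4;0.31 0 0 0 -3;0.31 0 0 0 0")

```text
time_s: 4.78
tool_pos: [0.5801, -0.2327, 0.0963]
ee_rot: [2.349, 2.083, 0.002]
force: [-1.2, 0.2, 9.1]
gripper_width: 0.0558
grip_force: 4.6
```

```bash
python3 -c "
from h import *
go(.579,-.232)"
```

```text
t 4.78 tcp [ 0.5801 -0.2327  0.0963] line deg -6.9 w 0.0558 F [-1.2  0.2  9.1] Mz [0.07  0.239 0.113] tool d mm [ 0.6 -1.2 -0. ] j6 -0.28 tilt [ 2.3e-03 -8.0e-04 -1.0e+00]
```

Emit:
jog_arm(targets="0.31 0 0 0 -3;0.31 0 0 0 -3;0.31 0 0 0 -4;0.31 0 0 0 0")

```text
time_s: 5.12
tool_pos: [0.5797, -0.2325, 0.0955]
ee_rot: [2.159, 2.28, 0.001]
force: [0.1, 0.1, -0.1]
gripper_width: 0.056
grip_force: 0.0
```

Emit:
jog_arm(targets="0.31 0 0 0 -3;0.31 0 0 0 -3;0.31 0 0 0 -4;0.31 0 0 0 0")

```text
time_s: 5.45
tool_pos: [0.5789, -0.2322, 0.0946]
ee_rot: [-1.955, -2.458, 0.0]
force: [-0.7, 1.9, -0.3]
gripper_width: 0.0556
grip_force: 0.2
```

```bash
python3 -c "
from h import *
go(.579,-.232)"
```

```text
t 5.45 tcp [ 0.5789 -0.2322  0.0946] line deg 13.0 w 0.0556 F [-0.7  1.9 -0.3] Mz [ 0.17  -0.084  0.007] tool d mm [0.1 0.1 0. ] j6 -0.63 tilt [-4.e-04  3.e-04 -1.e+00]
```

The force vanished, so the lid has dropped, with the finger line at about 3°. I'll follow it down.

Emit:
jog_arm(targets="0.31 0 0 0.002 0;0.31 0 0 0.001 0;0.31 0 0 0 0")

```text
time_s: 5.7
tool_pos: [0.5787, -0.2323, 0.0913]
ee_rot: [-1.958, -2.456, 0.001]
force: [-0.1, -0.0, -0.7]
gripper_width: 0.0558
grip_force: 0.2
```

Emit:
jog_arm(targets="0.31 0 0 0.001 0;0.31 0 0 0.001 0;0.31 0 0 0 0")

```text
time_s: 5.95
tool_pos: [0.5789, -0.2324, 0.0895]
ee_rot: [-1.957, -2.457, 0.0]
force: [-1.8, -0.5, -0.6]
gripper_width: 0.0558
grip_force: 0.2
```

Emit:
jog_arm(targets="0.31 0 0 0.001 0;0.31 0 0 0 0;0.31 0 0 0 0")

```text
time_s: 6.2
tool_pos: [0.5791, -0.2324, 0.0888]
ee_rot: [1.956, 2.458, -0.0]
force: [-0.6, 0.5, -0.1]
gripper_width: 0.056
grip_force: 0.3
```

```bash
python3 -c "
from h import *
go(.579,-.232);look('a2')"
```

```text
t 6.2 tcp [ 0.5791 -0.2324  0.0888] line deg 13.0 w 0.056 F [-0.6  0.5 -0.1] Mz [ 0.048  0.103 -0.031] tool d mm [ 0.4  0.  -0. ] j6 -0.63 tilt [ 0. -0. -1.]
```

View pics/a2.png

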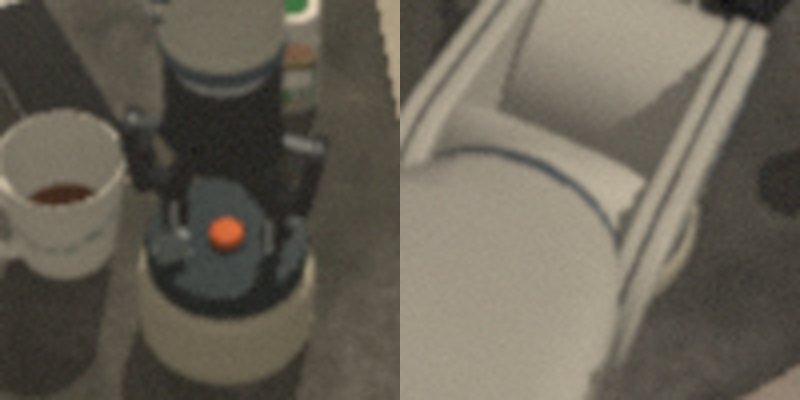

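The scene crop shows the lid clearly lower on the canister. The fingers bear on the wings, with the left wing at (170,240), and the plug at (227,232) is free. I'll press lightly, then turn clockwise.

Emit:
jog_arm(targets="0.31 0 0 0.001 2;0.31 0 0 0.001 0;0.31 0 0 0 0")

```text
time_s: 6.55
tool_pos: [0.5794, -0.2325, 0.087]
ee_rot: [1.998, 2.424, 0.0]
force: [0.4, -0.2, 2.6]
gripper_width: 0.0562
grip_force: 1.2
```

Emit:
jog_arm(targets="0.31 0 0 0.0005 5;0.31 0 0 0 7;0.31 0 0 0 7;0.31 0 0 0 7;0.31 0 0 0 7;0.31 0 0 0 7;0.31 0 0 0 7;0.31 0 0 0 7;0.31 0 0 0 7;0.31 0 0 0 7;0.31 0 0 0 7;0.31 0 0 0 0")

```text
time_s: 7.55
tool_pos: [0.5794, -0.2325, 0.0867]
ee_rot: [3.062, 0.7, 0.001]
force: [0.5, 0.8, 2.6]
gripper_width: 0.0558
grip_force: 1.4
```

```bash
python3 -c "
from h import *
go(.579,-.232)"
```

```text
t 7.55 tcp [ 0.5794 -0.2325  0.0867] line deg -64.2 w 0.0558 F [0.5 0.8 2.6] Mz [ 0.121 -0.073 -0.089] tool d mm [-0.1 -0.7 -0. ] j6 0.72 tilt [ 8.e-04 -2.e-04 -1.e+00]
```

Emit:
jog_arm(targets="0.31 0 0 0 7;0.31 0 0 0 7;0.31 0 0 0 7;0.31 0 0 0 5;0.31 0 0 0 5;0.31 0 0 0 4;0.31 0 0 0 4;0.31 0 0 0 4;0.31 0 0 0 4;0.31 0 0 0 0")

```text
time_s: 8.38
tool_pos: [0.5794, -0.2324, 0.0866]
ee_rot: [3.089, -0.571, 0.001]
force: [0.2, -0.2, 2.0]
gripper_width: 0.0562
grip_force: 1.6
```

```bash
python3 -c "
from h import *
go(.579,-.232)"
```

```text
t 8.38 tcp [ 0.5794 -0.2324  0.0866] line deg -110.9 w 0.0562 F [ 0.2 -0.2  2. ] Mz [ 0.017  0.007 -0.053] tool d mm [-0.5 -0.3 -0. ] j6 1.54 tilt [ 7.e-04 -2.e-04 -1.e+00]
```

Emit:
jog_arm(targets="0.31 0 0 0 4;0.31 0 0 0 4;0.31 0 0 0 4;0.31 0 0 0 4;0.31 0 0 0 0")

```text
time_s: 8.8
tool_pos: [0.5793, -0.2324, 0.0865]
ee_rot: [-2.98, 0.994, -0.001]
force: [0.1, -0.4, 4.2]
gripper_width: 0.0557
grip_force: 1.6
```

```bash
python3 -c "
from h import *
go(.579,-.232)"
```

```text
t 8.8 tcp [ 0.5793 -0.2324  0.0865] line deg -126.9 w 0.0557 F [ 0.1 -0.4  4.2] Mz [-0.004  0.033 -0.115] tool d mm [-0.5 -0.1 -0. ] j6 1.81 tilt [ 5.e-04 -1.e-04 -1.e+00]
```

Emit:
jog_arm(targets="0.31 0 0 0 4;0.31 0 0 0 4;0.31 0 0 0 4;0.31 0 0 0 4;0.31 0 0 0 0")

```text
time_s: 9.22
tool_pos: [0.5792, -0.2324, 0.0865]
ee_rot: [-2.813, 1.398, -0.001]
force: [-0.8, 0.4, 3.1]
gripper_width: 0.0556
grip_force: 1.6
```

```bash
python3 -c "
from h import *
go(.579,-.232);look('a3')"
```

```text
t 9.22 tcp [ 0.5792 -0.2324  0.0865] line deg -142.9 w 0.0556 F [-0.8  0.4  3.1] Mz [ 0.055 -0.004 -0.048] tool d mm [-0.5 -0.1 -0. ] j6 2.09 tilt [ 3.e-04 -1.e-04 -1.e+00]
```

View pics/a3.png

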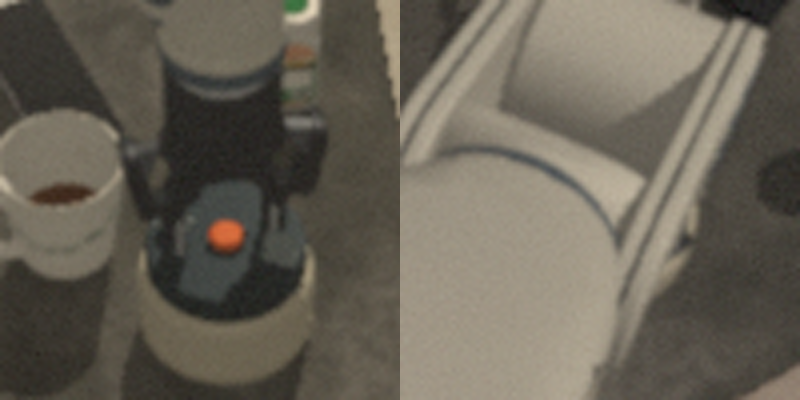

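The scene crop shows the right wing at (285,240) being pushed by the right-hand finger. The lid is turning clockwise. I'll go on nearly to the range of joint 6, then take a new hold.

Emit:
jog_arm(targets="0.31 0 0 0 4;0.31 0 0 0 4;0.31 0 0 0 4;0.31 0 0 0 4;0.31 0 0 0 4;0.31 0 0 0 0")

```text
time_s: 9.82
tool_pos: [0.5792, -0.2324, 0.0864]
ee_rot: [-2.526, 1.867, -0.0]
force: [-0.6, -0.2, 2.9]
gripper_width: 0.0564
grip_force: 1.7
```

```bash
python3 -c "
from h import *
go(.579,-.232)"
```

```text
t 9.82 tcp [ 0.5792 -0.2324  0.0864] line deg -162.9 w 0.0564 F [-0.6 -0.2  2.9] Mz [ 0.028  0.025 -0.078] tool d mm [-0.5  0.1 -0. ] j6 2.44 tilt [ 3.e-04 -1.e-04 -1.e+00]
```

Emit:
jog_arm(targets="0.31 0 0 0 -3;0.31 0 0 -0.015 0;0.31 0 0 -0.02 0;0.31 0 0 0 -7;0.31 0 0 0 -7;0.31 0 0 0 -7;0.31 0 0 0 -7;0.31 0 0 0 -7;0.31 0 0 0 -7;0.31 0 0 0 -7;0.31 0 0 0 -7;0.31 0 0 0 -7")

```text
time_s: 10.82
tool_pos: [0.5786, -0.2322, 0.1207]
ee_rot: [-3.136, 0.174, 0.002]
force: [-0.4, 0.4, 0.4]
gripper_width: 0.0559
grip_force: 0.0
```

Emit:
jog_arm(targets="0.31 0 0 0 -7;0.31 0 0 0 -7;0.31 0 0 0 -7;0.31 0 0 0 -7;0.31 0 0 0 -7;0.31 0 0 0 -7;0.31 0 0 0 -7;0.31 0 0 0 -7;0.31 0 0 0 -7;0.31 0 0 0 -7;0.31 0 0 0 -7;0.31 0 0 0 0")

```text
time_s: 11.82
tool_pos: [0.5786, -0.2322, 0.1208]
ee_rot: [-2.565, -1.812, 0.001]
force: [0.8, 0.0, -0.0]
gripper_width: 0.056
grip_force: 0.0
```

Emit:
jog_arm(targets="0.31 0 0 0 -7;0.31 0 0 0 -7;0.31 0 0 0 -7;0.31 0 0 0 -7;0.31 0 0 0 -7;0.31 0 0 0 -7;0.31 0 0 0 -7;0.31 0 0 0 0;0.31 0 0 0 0")

```text
time_s: 12.57
tool_pos: [0.5788, -0.2323, 0.121]
ee_rot: [-1.6, -2.703, 0.0]
force: [1.3, -0.0, 0.1]
gripper_width: 0.056
grip_force: 0.0
```

```bash
python3 -c "
from h import *
go(.579,-.232);look('a4')"
```

```text
t 12.57 tcp [ 0.5788 -0.2323  0.121 ] line deg 28.7 w 0.056 F [ 1.3 -0.   0.1] Mz [ 0.023  0.035 -0.03 ] tool d mm [ 0.2  0.3 -0. ] j6 -0.9 tilt [-6.e-04  3.e-04 -1.e+00]
```

View pics/a4.png

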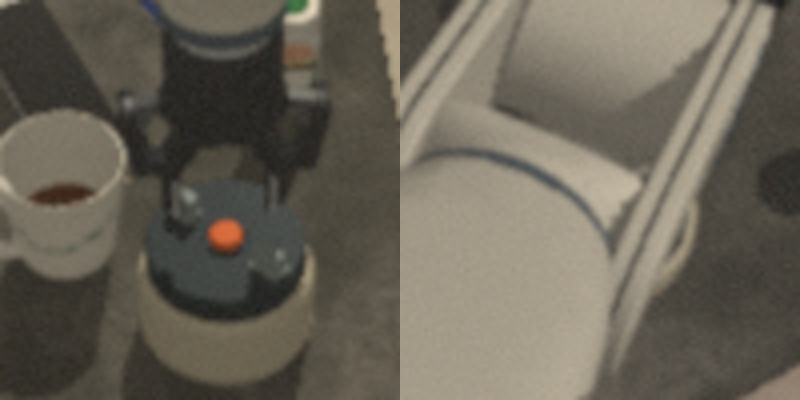

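In the scene crop, the wing tops are now at (185,203) and (275,260), the lid stayed down, and the plug is at (226,235). I'll check the wing angle.

```bash
python3 -c "
from h import *
a=onz('scene',(260+183/4,140+198/4),.11);b=onz('scene',(260+276/4,140+256/4),.11);d=a-b
print(a,b,(a+b)/2,np.linalg.norm(d),np.degrees(np.arctan2(d[1],d[0])))"
```

```text
[ 0.61328199 -0.23759253  0.11      ] [ 0.53448146 -0.2179235   0.11      ] [ 0.57388172 -0.22775801  0.11      ] 0.08121819082969851 -14.014957622000987
```

Emit:
jog_arm(targets="0.31 0 0 0.012 0;0.31 0 0 0.012 0;0.31 0 0 0.006 0;0.31 0 0 0.003 0;0.31 0 0 0 0")

```text
time_s: 13.08
tool_pos: [0.5781, -0.2319, 0.0869]
ee_rot: [-1.594, -2.704, 0.001]
force: [-1.8, -0.0, 2.5]
gripper_width: 0.0557
grip_force: 1.3
```

Emit:
jog_arm(targets="0.31 0 0 0.001 4;0.31 0 0 0 4;0.31 0 0 0 4;0.31 0 0 0 4;0.31 0 0 0 4;0.31 0 0 0 4;0.31 0 0 0 4;0.31 0 0 0 4;0.31 0 0 0 0")

```text
time_s: 13.83
tool_pos: [0.5791, -0.2323, 0.0872]
ee_rot: [-2.282, -2.159, 0.0]
force: [-0.4, -1.0, -0.5]
gripper_width: 0.0558
grip_force: 0.0
```

```bash
python3 -c "
from h import *
go(.579,-.232)"
```

```text
t 13.83 tcp [ 0.5791 -0.2323  0.0872] line deg -3.2 w 0.0558 F [-0.4 -1.  -0.5] Mz [0.003 0.001 0.024] tool d mm [ 0.3 -0.1  0. ] j6 -0.35 tilt [-2.e-04  0.e+00 -1.e+00]
```

Emit:
jog_arm(targets="0.31 0 0 0 4;0.31 0 0 0 4;0.31 0 0 0 4;0.31 0 0 0 4;0.31 0 0 0 0")

```text
time_s: 14.25
tool_pos: [0.5791, -0.2324, 0.0873]
ee_rot: [2.558, 1.823, -0.0]
force: [-0.4, -0.2, -0.7]
gripper_width: 0.056
grip_force: 0.4
```

```bash
python3 -c "
from h import *
go(.579,-.232)"
```

```text
t 14.25 tcp [ 0.5791 -0.2324  0.0873] line deg -19.0 w 0.056 F [-0.4 -0.2 -0.7] Mz [-0.079  0.024  0.05 ] tool d mm [ 0.4 -0.3 -0. ] j6 -0.07 tilt [ 0.e+00 -1.e-04 -1.e+00]
```

Emit:
jog_arm(targets="0.31 0 0 0 4;0.31 0 0 0 4;0.31 0 0 0 4;0.31 0 0 0 4;0.31 0 0 0 0")

```text
time_s: 14.67
tool_pos: [0.5791, -0.2324, 0.0874]
ee_rot: [2.786, 1.451, 0.0]
force: [-0.8, -1.1, -0.8]
gripper_width: 0.0554
grip_force: 0.4
```

```bash
python3 -c "
from h import *
go(.579,-.232)"
```

```text
t 14.67 tcp [ 0.5791 -0.2324  0.0874] line deg -35.0 w 0.0554 F [-0.8 -1.1 -0.8] Mz [-0.062  0.089  0.068] tool d mm [ 0.3 -0.3 -0. ] j6 0.21 tilt [ 1.e-04 -1.e-04 -1.e+00]
```

Emit:
jog_arm(targets="0.31 0 0 0 4;0.31 0 0 0 4;0.31 0 0 0 4;0.31 0 0 0 0")

```text
time_s: 15.0
tool_pos: [0.5791, -0.2324, 0.0874]
ee_rot: [2.922, 1.153, 0.0]
force: [-1.4, -0.2, -0.2]
gripper_width: 0.0558
grip_force: 0.5
```

```bash
python3 -c "
from h import *
go(.579,-.232);look('a5')"
```

```text
t 15.0 tcp [ 0.5791 -0.2324  0.0874] line deg -46.9 w 0.0558 F [-1.4 -0.2 -0.2] Mz [-0.051  0.061  0.023] tool d mm [ 0.2 -0.4 -0. ] j6 0.42 tilt [ 1.e-04 -0.e+00 -1.e+00]
```

View pics/a5.png

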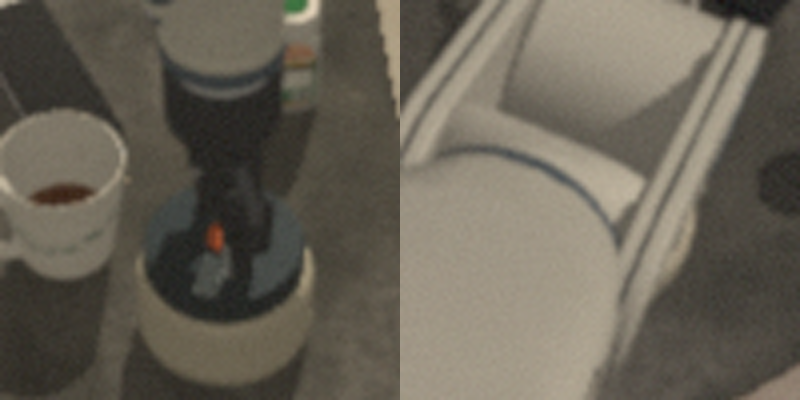

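The scene crop shows the near wing at about (210,268) with a finger behind it, so the lid is still turning. No stop has shown in the moment yet, so I'll continue.

Emit:
jog_arm(targets="0.31 0 0 0 4;0.31 0 0 0 4;0.31 0 0 0 0")

```text
time_s: 15.35
tool_pos: [0.5791, -0.2324, 0.0874]
ee_rot: [2.996, 0.946, 0.0]
force: [-1.0, 0.1, 0.7]
gripper_width: 0.0558
grip_force: 0.5
```

```bash
python3 -c "
from h import *
go(.579,-.232)
a=onz('scene',(260+212/4,140+262/4),.109);d=a-[.579,-.232,.109];print(np.linalg.norm(d),np.degrees(np.arctan2(d[1],d[0])))"
```

```text
t 15.35 tcp [ 0.5791 -0.2324  0.0874] line deg -55.0 w 0.0558 F [-1.   0.1  0.7] Mz [-0.018  0.055  0.036] tool d mm [ 0.1 -0.4 -0. ] j6 0.56 tilt [ 1.e-04 -0.e+00 -1.e+00]
0.03696511663785503 102.1161311960088
```

Emit:
jog_arm(targets="0.31 0 0 0 4;0.31 0 0 0 4;0.31 0 0 0 0")

```text
time_s: 15.6
tool_pos: [0.5792, -0.2324, 0.0874]
ee_rot: [3.054, 0.736, 0.0]
force: [-0.8, 0.2, 0.2]
gripper_width: 0.0558
grip_force: 0.6
```

```bash
python3 -c "
from h import *
go(.579,-.232)"
```

```text
t 15.6 tcp [ 0.5792 -0.2324  0.0874] line deg -62.9 w 0.0558 F [-0.8  0.2  0.2] Mz [-0.068  0.052  0.059] tool d mm [ 0.  -0.4 -0. ] j6 0.7 tilt [ 2.e-04 -1.e-04 -1.e+00]
```

Emit:
jog_arm(targets="0.31 0 0 0 -4;0.31 0 0 0.0005 -4;0.31 0 0 0.0005 0;0.31 0 0 0 0;0.31 0 0 0 0")

```text
time_s: 16.02
tool_pos: [0.5793, -0.2325, 0.0865]
ee_rot: [2.996, 0.944, 0.001]
force: [-0.6, -0.1, 1.3]
gripper_width: 0.0558
grip_force: 0.8
```

```bash
python3 -c "
from h import *
go(.579,-.232)"
```

```text
t 16.02 tcp [ 0.5793 -0.2325  0.0865] line deg -55.0 w 0.0558 F [-0.6 -0.1  1.3] Mz [-0.022  0.032 -0.009] tool d mm [ 0.  -0.6 -0. ] j6 0.56 tilt [ 5.e-04 -1.e-04 -1.e+00]
```

Emit:
jog_arm(targets="0.31 0 0 0.0005 0;0.31 0 0 0.0005 0;0.31 0 0 0 0;0.31 0 0 0 0")

```text
time_s: 16.35
tool_pos: [0.5793, -0.2325, 0.0856]
ee_rot: [2.996, 0.944, 0.001]
force: [-0.9, 0.3, 5.3]
gripper_width: 0.0559
grip_force: 2.5
```

```bash
python3 -c "
from h import *
go(.579,-.232)"
```

```text
t 16.35 tcp [ 0.5793 -0.2325  0.0856] line deg -55.0 w 0.0559 F [-0.9  0.3  5.3] Mz [0.028 0.175 0.037] tool d mm [ 0.  -0.5 -0. ] j6 0.56 tilt [ 5.e-04 -2.e-04 -1.e+00]
```

Emit:
jog_arm(targets="0.31 0 0 -0.0015 0;0.31 0 0 0 4;0.31 0 0 0 4;0.31 0 0 0 2;0.31 0 0 0 2")

```text
time_s: 16.77
tool_pos: [0.579, -0.2323, 0.0866]
ee_rot: [3.079, 0.624, -0.001]
force: [-0.8, 0.2, 1.5]
gripper_width: 0.0561
grip_force: 6.6
```

```bash
cat >> h.py <<'E'
def mm():
    s=r.read_state();R=cv2.Rodrigues(s["ee_rot"])[0];print(s["moment"].round(3),s["force"].round(2),s["effort"].round(2)[[0,3,4,5]],"rel",s["grip_force"],s["tool_pos"].round(4),np.degrees(np.arctan2(R[1,1],R[0,1])).round(2))
E
python3 -c "
from h import *
mm()"
```

```text
[ 0.006 -0.012  0.376] [-0.78  0.16  1.5 ] [-0.39  0.27 -0.02 -0.1 ] rel 6.591761990566738 [ 0.579  -0.2323  0.0866] -67.08
```

Emit:
jog_arm(targets="0.31 0 0 0 4;0.31 0 0 0 4")

```text
time_s: 16.93
tool_pos: [0.5789, -0.2323, 0.0866]
ee_rot: [3.115, 0.406, -0.001]
force: [1.2, -0.4, 0.3]
gripper_width: 0.056
grip_force: 6.9
```

```bash
python3 -c "
from h import *
mm()"
```

```text
[-0.074  0.017  0.379] [ 1.19 -0.41  0.27] [-0.35  0.27 -0.05 -0.81] rel 6.855360834742896 [ 0.5789 -0.2323  0.0866] -75.16
```

Emit:
jog_arm(targets="0.31 0 0 0 4;0.31 0 0 0 4")

```text
time_s: 17.1
tool_pos: [0.5789, -0.2323, 0.0866]
ee_rot: [3.136, 0.187, -0.001]
force: [-0.6, 0.7, 1.7]
gripper_width: 0.0559
grip_force: 6.9
```

```bash
python3 -c "
from h import *
mm()"
```

```text
[0.018 0.06  0.355] [-0.56  0.71  1.66] [-0.37  0.26 -0.06 -0.73] rel 6.866381069412455 [ 0.5789 -0.2323  0.0866] -83.17
```

While turning, the moment holds at about 0.37 N m: the lid is against its stop and the whole canister is turning. The lid is home, so I'll back off, lift, shut the fingers and look.

Emit:
jog_arm(targets="0.31 0 0 0 -5;0.31 0 0 0 -5;0.31 0 0 -0.01 0;0.31 0 0 -0.02 0;0.31 0 0 -0.02 0;-1 0 0 -0.02 0;-1 0 0 0 0;-1 0 0 0 0;-1 0 0 0 0;-1 0 0 0 0;-1 0 0 0 0")

```text
time_s: 18.02
tool_pos: [0.5784, -0.2321, 0.1557]
ee_rot: [-3.106, -0.463, 0.003]
force: [-0.3, -0.2, -0.4]
gripper_width: 0.0
grip_force: 0.0
```

```bash
python3 -c "
from h import *
go(.579,-.232);look('a6')"
```

```text
t 18.02 tcp [ 0.5784 -0.2321  0.1557] line deg -73.1 w 0.0 F [-0.3 -0.2 -0.4] Mz [ 0.051 -0.013  0.079] tool d mm [ 0.6  0.1 -0. ] j6 0.87 tilt [-1.9e-03  8.0e-04 -1.0e+00]
```

View pics/a6.png

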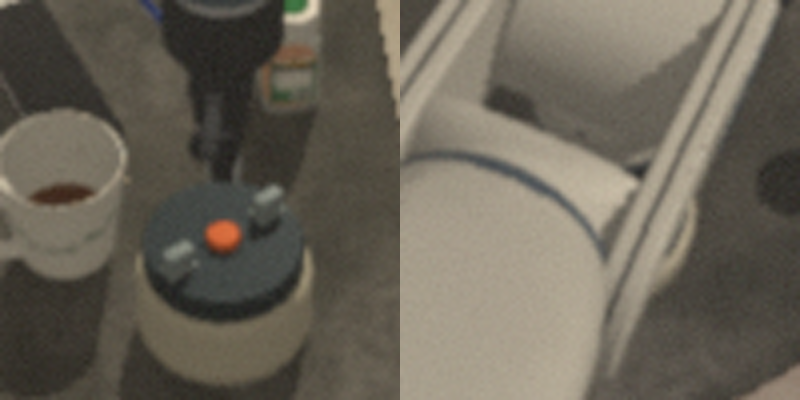

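The scene crop shows the lid low and level, with the wings at (178,248) and (268,193) and the plug at (223,236), still up. The shut fingers are above it.

```bash
python3 -c "
from h import *
p=onz('scene',(260+223/4-.4,140+235/4-.4),.0965);print(p);go(p[0],p[1]);go(.5785,-.232);print(proj('scene',[.579,-.232,.0965]))"
```

```text
[ 0.58090958 -0.23042745  0.0965    ]
t 18.12 tcp [ 0.5786 -0.2322  0.1559] line deg -73.0 w -0.0002 F [ 0.5 -0.5  0.4] Mz [ 0.091  0.056 -0.043] tool d mm [ 2.7 -1.  -0. ] j6 0.87 tilt [-1.5e-03  6.0e-04 -1.0e+00]
t 18.12 tcp [ 0.5786 -0.2322  0.1559] line deg -73.0 w -0.0002 F [ 0.5 -0.5  0.4] Mz [ 0.091  0.056 -0.043] tool d mm [-0.  -0.2  0. ] j6 0.87 tilt [-1.5e-03  6.0e-04 -1.0e+00]
[[316.23010672 198.17832179]]
```

Emit:
jog_arm(targets="-1 0 0 0.02 0;-1 0 0 0.02 0;-1 0 0 0.01 0;-1 0 0 0.003 0;-1 0 0 0 0")

```text
time_s: 18.53
tool_pos: [0.5784, -0.2321, 0.1027]
ee_rot: [-3.106, -0.463, 0.003]
force: [1.0, -0.3, 0.7]
gripper_width: -0.0002
grip_force: 0.0
```

Emit:
jog_arm(targets="-1 0.001 0 0.003 0;-1 0 0 0.002 0;-1 0 0 0.001 0;-1 0 0 0 0")

```text
time_s: 18.87
tool_pos: [0.5803, -0.2322, 0.0982]
ee_rot: [3.107, 0.464, 0.001]
force: [1.6, 0.7, 0.4]
gripper_width: 0.0001
grip_force: 0.0
```

Emit:
jog_arm(targets="-1 0 0 0.001 0;-1 0 0 0.001 0;-1 0 0 0.001 0;-1 0 0 0 0")

```text
time_s: 19.2
tool_pos: [0.5804, -0.2322, 0.0951]
ee_rot: [3.107, 0.464, 0.001]
force: [-0.6, 0.2, 2.9]
gripper_width: -0.0004
grip_force: 1.6
```

Emit:
jog_arm(targets="-1 0 0 0.001 0;-1 0 0 0.0005 0;-1 0 0 0 0")

```text
time_s: 19.45
tool_pos: [0.5803, -0.2322, 0.0934]
ee_rot: [3.107, 0.464, 0.001]
force: [0.1, -0.0, 3.4]
gripper_width: 0.0
grip_force: 1.5
```

Emit:
jog_arm(targets="-1 0 0 0.001 0;-1 0 0 0.0005 0;-1 0 0 0 0")

```text
time_s: 19.7
tool_pos: [0.5803, -0.2322, 0.0919]
ee_rot: [3.107, 0.464, 0.001]
force: [0.6, 0.6, 3.1]
gripper_width: 0.0003
grip_force: 2.0
```

Emit:
jog_arm(targets="-1 0 0 0.001 0;-1 0 0 0 0")

```text
time_s: 19.87
tool_pos: [0.5803, -0.2322, 0.0912]
ee_rot: [3.107, 0.464, 0.001]
force: [-0.8, 0.9, 7.0]
gripper_width: 0.0001
grip_force: 3.3
```

Emit:
jog_arm(targets="-1 0 0 0.001 0;-1 0 0 0 0;-1 0 0 0 0")

```text
time_s: 20.12
tool_pos: [0.5805, -0.2323, 0.0911]
ee_rot: [3.107, 0.464, 0.001]
force: [-1.8, 1.1, 13.8]
gripper_width: -0.0002
grip_force: 6.7
```

Emit:
jog_arm(targets="-1 0 0 0.001 0;-1 0 0 0.0005 0;-1 0 0 0 0;-1 0 0 0 0")

```text
time_s: 20.45
tool_pos: [0.5807, -0.2324, 0.0909]
ee_rot: [3.106, 0.464, 0.002]
force: [-6.5, 2.7, 24.0]
gripper_width: 0.0001
grip_force: 12.0
```

The push ended on a hard stop: force rose to 24 N with no more travel. I'll lift clear and look.

Emit:
jog_arm(targets="-1 0 0 -0.005 0;-1 0 0 -0.02 0;-1 0 0 -0.03 0;-1 0 0 -0.04 0;-1 0 0 -0.04 0;-1 -0.04 0 0 0;-1 -0.04 0 0 0;-1 -0.04 0 0 0;-1 -0.04 0 0 0;-1 -0.04 0 0 0;-1 0 0 0 0;-1 0 0 0 0")

```text
time_s: 21.45
tool_pos: [0.3867, -0.2906, 0.223]
ee_rot: [-3.107, -0.459, 0.001]
force: [-0.3, -0.5, 0.6]
gripper_width: -0.0001
grip_force: 0.0
```

```bash
python3 -c "
from h import *
look('a7')"
```

```text
(no output)
```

View pics/a7.png

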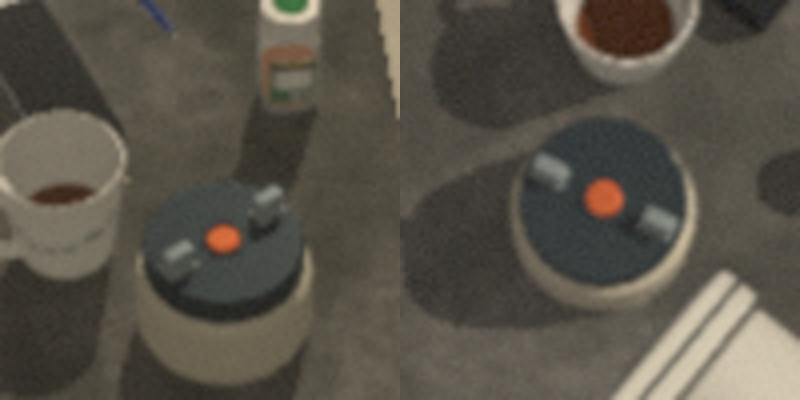

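The plug at (223,240) in the scene crop now lies flat with the collar. The lid is low and level, and the mug and jar have not moved. The arm is clear, so I'm handing in.

```bash
python3 -c "
from cell import r
print(r.sign_off())"
```

```text
the job is handed in; nothing more can be done
None
```

I turned the lid back until it dropped into the thread, screwed it clockwise to its stop and let go, pressed the vent plug fully down, and handed the job in at about 21.5 s of the allowed 67 s; pushing on past the stop turned the whole canister on the worktop, and the sign-off gave no verdict.

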